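# Level the planer's outfeed shelf

## Robot

A 7-joint arm with a two-finger parallel gripper is mounted at the origin on the work surface. World frame = base frame: x ahead of the robot, y to its left, z up, the work surface at z = 0. Lengths are in m, angles in rad, forces in N, time in s.
With the tool pointing down it reaches from about 0.4 to 0.85 m from the base axis. Payload 6.9 kg.
Tool frame: the origin (TCP) lies midway between the tips of the shut fingers; the grasp point (between the pads) lies behind it (ctrl.pinch_z is the z of the grasp point in the tool frame, in m); z points along the fingers, y is the direction in which the jaws open and shut (so a half turn about z gives the same grasp; the last joint's range is limited). The gripper opens to 85 mm and grips with 20 to 120 N. Pads are 22 mm wide; open, the fingers measure 114 mm over their backs; the gripper's body (76 mm by 85 mm) begins 54 mm behind the grasp point. The pads swing forward as they close: fully open they stand 13 mm farther back than shut.
Start: joints at [-1.194, 0.507, -0.238, 1.5, 0.126, 1.149, -0.155], TCP at [0.167, 0.602, 0.231] pointing down, gripper open.
Joint ranges: [-3.08, 3.08], [-0.24, 2.05], [-1.43, 1.35], [0, 2.5], [-1.52, 4.66], [0.17, 1.96], [-2.89, 2.89]. Speed limits (rad/s): [2.39, 2.39, 3.14, 3.14, 3.14, 3.14, 3.14].

## Interface

Orientations are given as a unit quaternion [w, x, y, z].
In Python, from station import ctrl, get_state, vision, ticket, models gives the robot as it stands. Calls block until the motion is done:
- ctrl.movep(position, orientation): joint-space move of the TCP to a pose.
- ctrl.movel(position, frame=None, max_speed=0.15): straight line of the TCP; frame=None keeps the orientation; max_speed is the mean speed in m/s.
- ctrl.set_joints(angles): joint-space move.
- ctrl.ungrasp() and ctrl.close_gripper(force=None): open the fingers fully, or close them until they stop; force is the grip in N (None keeps the last).
- ctrl.pause(seconds).
- ctrl.ik(position, orientation): joint angles nearest the present ones, or None.
- get_state(): the state.
- vision.grab_frame(name): name is "side" or "top" or "wrist"; returns (picture, depth): 420x560x3 uint8, blue, green, red; 420x560 float32, m along the optical axis (not along the pixel's ray), 0 where there is no reading.
- vision.camera_info(name): a dict with "mtx" (3x3 intrinsics, pixels), "R" (3x3) and "t" (3): a world point X has camera coordinates R X + t; the wrist camera has in their place "hand_eye" (4x4, takes a point from camera to tool coordinates, whose origin is the TCP and whose axes are the flange's). Camera axes: x right, y down, z forward; pixel columns grow to the right and rows downward; lengths in m; the calibration is good to about 2 mm. A picture is of the moment at which its call begins: read the wrist's pose just before it. camera_info takes no time and is no camera call.
A pose or a line that the arm cannot do raises ctrl.Unreachable and nothing moves.
- ticket.close_job(): hands the job in, once; it reports no verdict.
Trained networks look in the newest picture that a camera, given by its name, has taken for a name from the list of things; names that differ only in an ending like _2 or _b are one class to them, and where a whole thing is asked for, a point or a joint stands for the part that bears it (a point fixed in the world has none). Each returns a list of dicts, best first, with "p" (0 to 1); they miss things now and then, are a little off and sometimes report something else, mostly with a low value. They report only what shows in the picture. A call takes as long as a camera call. They do not tell look-alikes from the thing itself.
- models.recognise(camera, target): "point" ([column, row] in pixels, amid what is visible of it).
- models.masks_of(camera, target): "mask" (420x560 bool, what is visible of it) and "point" ([column, row] in pixels, amid what is visible of it).
The state is a dict: "time": time; "qpos": joint angles; "qd": joint speeds; "tau": joint torques, N m; "tcp_pos": TCP position; "eef_rot": TCP orientation; "contact_force": force on the tool from outside, world axes, zero at the start; "wrist_torque": the same for the moment, N m; "width": finger opening in m.
Only numpy, scipy, OpenCV 4.12 (cv2) and the standard library are available. Lean on these libraries where they do the work, as an engineer would, in place of code of your own. Each camera call takes 0.05 s, during which the arm holds its last target. There are 200 camera calls.

## Task

Pick up the red spirit level, slide it end first under the green bridge until it butts against the stop at the end of the wooden shelf, standing on its edge along the middle of the shelf, and let go of it. Then turn the black knob of the levelling foot until the bubble sits centred between the two black lines, and finally press the level down onto the shelf from above with about 10 N and finish while still pressing, bubble centred, so that a colleague can tighten the locknut. Leave the glue jar, the tape measure and the offcut where they are.

Things in the scene. Friction and masses are not known exactly. Their poses are not given: they have to be found in the camera images.
- stand: Green steel stand of the shelf, fixed to the bench: base plate 130 (x) x 420 (y) x 12 mm. Origin on the bench top; its y axis runs along the shelf, from the bridge end (-y) to the knob end (+y). All 'stand' coordinates in these texts are from this origin in its own axes. The knob's axis stands at stand y +180 mm.
- bridge (a point): Middle of the beam's underside of the green bridge, a fixed portal over the shelf: 125 mm above the bench, stand y -140 mm. Beam 50 mm wide along the shelf (stand y -165 to -115 mm), top 145 mm above the bench; its two posts leave 94 mm clear between them (stand x +-47 mm).
- stop (a point): Middle of the face of the stop, a dark steel block across the shelf under the bridge, 70 mm wide, 22 mm high; the face looks to the knob end (stand y -160 mm), this point 11 mm above the shelf's top.
- shelf_spot (a point): Point on the shelf's top face where the middle of the level's underside belongs when the level butts against the stop: stand x 0, y -50 mm, 65 mm above the bench when level; its z axis is the shelf's normal.
- shelf: Tilting shelf, 80 mm wide, wood from stand y -170 to +120 mm, then a 44 mm wide steel tongue to y +220 mm. Origin on its pivot axis (along the stand's x, at stand y +10 mm, 50 mm above the bench); the top is 15 mm above it. At the start the knob end is low and the bridge end high, by 0.9 to 2 degrees.
- knob_grip (a point): Centre of the black round star knob of the levelling foot (40 mm core, 44 mm over ribs, 30 mm high; this point half-way up, 102 mm above the bench, fixed) on its upright axis. Clockwise from above lifts the shelf's knob end: 1 rad of knob tilts the shelf 0.0131 rad. At the start it needs 1.2 to 2.6 rad clockwise. Stiff (0.12 N m), stays where left; pressing the shelf does not turn it.
- level_mid (a point): Centre of the loose red spirit level, half-way up: 220 (its x) x 24 (y) x 40 mm (z), about 0.3 kg, standing on edge on the bench at the start. In the middle of its top face is a 46 mm yellow-green vial with a white bubble 12 mm long and two black lines 18 mm apart. Either end may go first.
- level: The same spirit level, origin at the centre of its underside; same axes.
- bubble (a joint): Bubble of the spirit level, in rad: 0 = midway between the lines; it sits 450 mm x this value from the middle towards the level's own +x end (3 mm off at 0.0067). It equals the slope of the level (positive: +x end high), up to 0.036 at the vial's ends, and settles within a second.
- glue_jar: White jar, 54 mm across, 70 mm high; origin under its centre. To be left alone.
- tape_measure: Yellow tape measure, 66 x 36 x 62 mm; origin under its centre. To be left alone.
- offcut: Brown wood offcut, 60 x 110 x 28 mm; origin under its centre. To be left alone.
Not all that is in view belongs to the job. There is more than one size of the level; the job needs the largest.

How it is judged:
By the outcome, as a careful person would: the job done as asked, in the order asked, and still so for the second after the job is handed in, while the arm keeps its last pose, push and grip.
It also fails if it takes over 72 s, if anything falls off the work surface, if the arm or the gripper's body presses on something with over 40 N, if the wrist force passes 120 N, or if a joint passes its speed limit or range.

## Working session

There is one attempt and no reset: what is moved stays moved. The work goes in short steps, each a Python script; the robot and the scene stay as the last script left them, time stands still between calls to the robot, and variables do not carry over. Pictures are saved under pics/ and viewed, about 8 in all and at most 12, crops included, and the job is handed in when it is done.

```bash
ls; mkdir -p pics; python3 - <<'E'
from station import ctrl,get_state,vision,ticket,models
import cv2,numpy as np
s=get_state();print({k:np.round(v,3) for k,v in s.items()},ctrl.pinch_z)
for c in ("top","side"):
    im,d=vision.grab_frame(c);cv2.imwrite(f"pics/{c}0.png",im);np.save(f"pics/{c}0d.npy",d)
    i=vision.camera_info(c);print(c,np.round(i["mtx"],1).tolist(),np.round(i["R"],3).tolist(),np.round(i["t"],3))
    for n in ["level","stand","shelf","knob_grip","glue_jar","tape_measure","offcut"]:
        print(n,[(np.round(r["point"]).tolist(),round(r["p"],2)) for r in models.masks_of(c,n)])
print(np.round(vision.camera_info("wrist")["hand_eye"],3))
E
```

```text
pics
{'time': np.float64(0.0), 'qpos': array([-1.195,  0.508, -0.238,  1.501,  0.126,  1.149, -0.155]), 'qd': array([-0.   ,  0.001, -0.   , -0.   , -0.   ,  0.001, -0.001]), 'tau': array([ 0.0000e+00, -6.2060e+01, -2.1870e+00, -2.4966e+01,  1.3000e-02,
        1.2000e-02,  0.0000e+00]), 'tcp_pos': array([0.167, 0.602, 0.23 ]), 'eef_rot': array([-0.   ,  0.135,  0.991, -0.001]), 'contact_force': array([0.086, 0.837, 0.014]), 'wrist_torque': array([ 0.019,  0.004, -0.031]), 'width': np.float64(0.086)} -0.0187
top [[386.7, 0.0, 286.0], [0.0, 386.7, 207.8], [0.0, 0.0, 1.0]] [[0.025, -1.0, 0.002], [-0.986, -0.025, -0.166], [0.166, 0.002, -0.986]] [-0.024  0.468  0.867]
level [([273.0, 227.0], 0.76), ([161.0, 284.0], 0.75), ([114.0, 160.0], 0.64)]
stand [([286.0, 146.0], 0.69)]
shelf [([279.0, 139.0], 0.87)]
knob_grip [([203.0, 139.0], 0.88)]
glue_jar [([153.0, 217.0], 0.71), ([285.0, 147.0], 0.28)]
tape_measure [([399.0, 243.0], 0.71)]
offcut [([443.0, 162.0], 0.79)]
side [[542.3, 0.0, 276.7], [0.0, 542.3, 219.8], [0.0, 0.0, 1.0]] [[0.917, -0.398, 0.014], [-0.271, -0.649, -0.711], [0.292, 0.648, -0.703]] [-0.427  0.059  1.321]
level [([260.0, 192.0], 0.98), ([262.0, 102.0], 0.84), ([182.0, 153.0], 0.76)]
stand [([341.0, 176.0], 0.65)]
shelf [([329.0, 154.0], 0.59)]
knob_grip [([298.0, 115.0], 0.47)]
glue_jar [([226.0, 124.0], 0.62)]
tape_measure [([297.0, 268.0], 0.94), ([227.0, 128.0], 0.41)]
offcut [([398.0, 285.0], 0.63)]
[[ 0.001 -0.949 -0.314  0.081]
 [ 1.     0.001  0.001  0.   ]
 [-0.001 -0.314  0.949 -0.142]
 [ 0.     0.     0.     1.   ]]
```

View pics/top0.png

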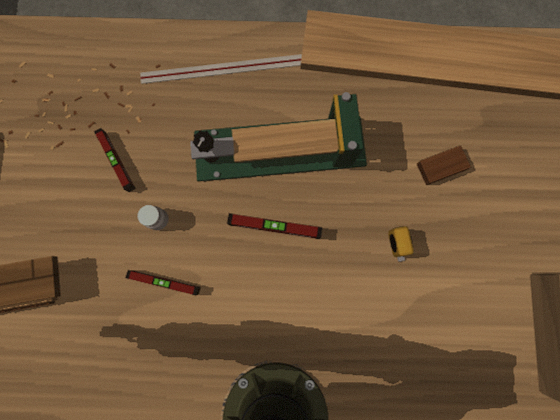

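View pics/side0.png

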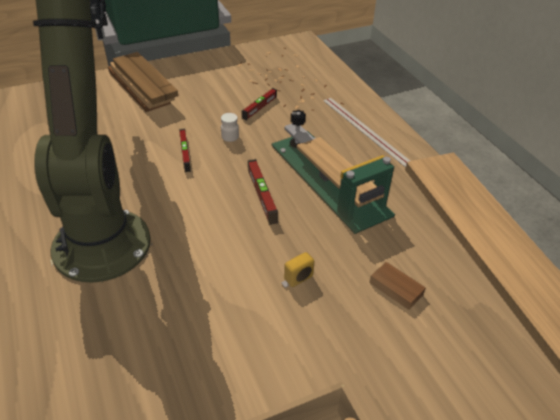

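The top view shows the stand with the knob at (203,139) and the bridge around (350,125). The largest level is probably the middle one at (273,227), and the other two reds look shorter. Next I'll measure them.

```bash
cat > h.py <<'E'
from station import ctrl,get_state,vision,ticket,models
import cv2,numpy as np
from scipy.spatial.transform import Rotation as Rn
def tool_pose():
    s=get_state();q=np.array(s["eef_rot"]);T=np.eye(4)
    T[:3,:3]=Rn.from_quat(q[[1,2,3,0]]).as_matrix();T[:3,3]=s["tcp_pos"];return T
def grab(c):
    """picture, depth, K, camera-to-world 4x4"""
    i=vision.camera_info(c)
    if c=="wrist": C=tool_pose()@i["hand_eye"]
    im,d=vision.grab_frame(c)
    if c!="wrist":
        C=np.eye(4);C[:3,:3]=np.array(i["R"]).T;C[:3,3]=-np.array(i["R"]).T@i["t"]
    return im,d,np.array(i["mtx"]),C
def world(d,K,C,mask):
    """world points of the masked pixels by depth"""
    v,u=np.nonzero(mask&(d>0));z=d[v,u]
    P=np.c_[(u-K[0,2])/K[0,0]*z,(v-K[1,2])/K[1,1]*z,z]
    return P@C[:3,:3].T+C[:3,3]
def ray(px,z,K,C):
    """pixels onto the world plane at height z"""
    px=np.atleast_2d(px);r=np.c_[(px[:,0]-K[0,2])/K[0,0],(px[:,1]-K[1,2])/K[1,1],np.ones(len(px))]@C[:3,:3].T
    return C[:3,3]+r*((z-C[2,3])/r[:,2])[:,None]
def rect(P):
    """centre, (long,short), unit long axis with +y"""
    (c,wh,a)=cv2.minAreaRect((P[:,:2]*1000).astype(np.float32));b=cv2.boxPoints((c,wh,a))
    e=[b[1]-b[0],b[2]-b[1]];e.sort(key=np.linalg.norm);L=e[1]/np.linalg.norm(e[1])
    return np.array(c)/1000,(np.linalg.norm(e[1]),np.linalg.norm(e[0])),L*np.sign(L[1])
def quat(yaw,tilt=0):
    """tool down, tool y axis at world angle yaw; tilt turns about tool y"""
    y=np.array([np.cos(yaw),np.sin(yaw),0]);z=np.array([0,0,-1.]);x=np.cross(y,z)
    R=Rn.from_rotvec(tilt*y).as_matrix()@np.c_[x,y,z];q=Rn.from_matrix(R).as_quat();return q[[3,0,1,2]]
E
python3 - <<'E'
from h import *
for c in ("top","side"):
    im,d,K,C=grab(c)
    for n in ["level","stand","knob_grip","glue_jar","tape_measure"]:
        for r in models.masks_of(c,n)[:3]:
            P=world(d,K,C,r["mask"])
            if n=="level": P=P[P[:,2]>.03]
            if n=="stand": P=P[(P[:,2]<.02)&(P[:,2]>.004)]
            if len(P)<10: continue
            cc,wh,L=rect(P);print(c,n,round(r["p"],2),np.round(cc,4),np.round(wh,1),np.round(L,3),"z",np.round(np.percentile(P[:,2],[5,50,95]),3),len(P))
E
```

```text
top level 0.63 [0.428 0.012] [218.9  24.5] [0.125 0.992] z [0.038 0.041 0.044] 991
top level 0.62 [0.5826 0.4094] [168.3  18.6] [0.851 0.526] z [0.03  0.032 0.035] 415
top level 0.61 [0.2908 0.2666] [166.9  18.5] [0.211 0.978] z [0.03  0.032 0.035] 476
top stand 0.8 [0.6248 0.0099] [427.9 131.4] [-0.118  0.993] z [0.01  0.013 0.016] 2902
top knob_grip 0.64 [0.6221 0.1908] [88.4 40.2] [0.746 0.666] z [0.091 0.117 0.12 ] 354
top glue_jar 0.57 [0.436  0.2967] [60.3 48.4] [-0.799  0.601] z [0.008 0.069 0.073] 601
top tape_measure 0.65 [ 0.3954 -0.2918] [75.9 58.8] [0.973 0.232] z [0.008 0.06  0.064] 651
side level 0.85 [0.2892 0.2645] [170.7  17.9] [0.209 0.978] z [0.03  0.032 0.034] 136
side stand 0.63 [0.6225 0.0059] [425.7 133. ] [-0.124  0.992] z [0.008 0.012 0.016] 2474
side stand 0.18 [ 0.5713 -0.4155] [122.8  50.8] [-0.759  0.651] z [0.005 0.012 0.02 ] 255
side knob_grip 0.78 [0.6442 0.2534] [235.8  45.1] [0.446 0.895] z [0.088 0.111 0.119] 231
side glue_jar 0.97 [0.4548 0.3413] [161.   52.5] [0.326 0.945] z [0.006 0.045 0.072] 456
side tape_measure 0.92 [ 0.4082 -0.2599] [116.6  73.4] [0.446 0.895] z [0.001 0.047 0.064] 867
```

```bash
python3 - <<'E'
from h import *
q=quat(.12)
print(ctrl.ik([.6,.06,.40],q))
ctrl.movep([.6,.03,.40],q);ctrl.pause(.3)
print(get_state()["time"],get_state()["tcp_pos"])
im,d,K,C=grab("wrist");cv2.imwrite("pics/w1.png",im);np.savez("pics/w1.npz",d=d,K=K,C=C);print(np.round(C,3).tolist(),K.tolist())
for n in ["stand","knob_grip","shelf"]:
    for r in models.masks_of("wrist",n)[:2]:
        P=world(d,K,C,r["mask"])
        if n=="stand": P=P[(P[:,2]<.02)&(P[:,2]>.004)]
        if n=="knob_grip": P=P[P[:,2]>.108]
        if n=="shelf": np.save("pics/shelf.npy",P)
        if len(P)<20: continue
        cc,wh,L=rect(P);print(n,round(r["p"],2),np.round(cc,4),np.round(P.mean(0),4),np.round(wh,1),np.round(L,4),"z",np.round(np.percentile(P[:,2],[5,50,95]),4),len(P))
ctrl.movep([.46,.03,.25],quat(-.125));ctrl.pause(.3)
im,d,K,C=grab("wrist");cv2.imwrite("pics/w2.png",im);np.savez("pics/w2.npz",d=d,K=K,C=C)
for r in models.masks_of("wrist","level")[:2]:
    P=world(d,K,C,r["mask"]);P=P[P[:,2]>.035]
    if len(P)<20: continue
    cc,wh,L=rect(P);print("level",round(r["p"],2),np.round(cc,4),np.round(wh,1),np.round(L,4),np.round(P[:,2].mean(),4))
print(get_state()["time"])
E
```

```text
[-0.3736664   0.41366443  0.39974113  1.23121348 -0.1572373   1.52664882
  0.1224522 ]
4.3083 [0.6000205  0.03028925 0.39991717]
[[0.993, 0.115, 0.038, 0.591], [0.121, -0.943, -0.311, 0.111], [0.0, 0.314, -0.95, 0.542], [0.0, 0.0, 0.0, 1.0]] [[323.50724380909134, 0.0, 275.07720881279715], [0.0, 323.50724380909134, 213.8499203699579], [0.0, 0.0, 1.0]]
stand 0.72 [0.6245 0.0203] [0.6123 0.0886 0.0117] [396.8 130.2] [-0.1185  0.993 ] z [0.0099 0.0116 0.0135] 7355
knob_grip 0.78 [0.6054 0.1769] [0.6053 0.1768 0.1166] [40.9 39.9] [0.0757 0.9971] z [0.1148 0.1166 0.1182] 1024
shelf 0.61 [0.6276 0.0283] [0.6244 0.0188 0.0642] [406.4  87.6] [-0.105   0.9945] z [0.0592 0.0642 0.0693] 10204
level 0.56 [0.4286 0.0145] [219.8  24.3] [0.1236 0.9923] 0.0398
5.7417
```

View pics/w1.png

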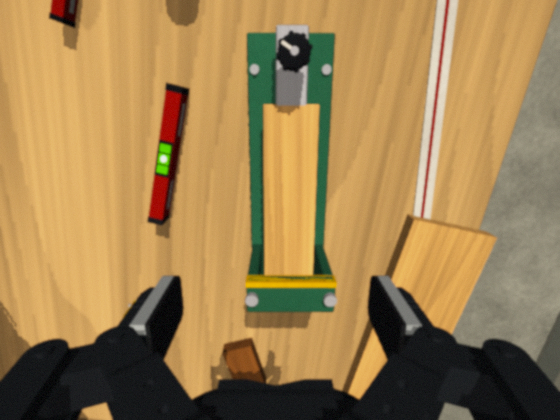

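```bash
python3 - <<'E'
from h import *
z=np.load("pics/w1.npz");d,K,C=z["d"],z["K"],z["C"];im=cv2.imread("pics/w1.png")
hsv=cv2.cvtColor(im,cv2.COLOR_BGR2HSV)
P=lambda *a:np.round(ray(*a,K,C),4)
L=np.array([-.1185,.993]);X=np.array([.993,.1185])
# green plate far edge
g=(hsv[...,0]>65)&(hsv[...,0]<100)&(hsv[...,1]>100)
for u in (255,265,320,330):
    r=np.nonzero(g[:80,u])[0];p=P([u,r.min()-.5],.012)[0];print("plate end",u,r.min(),p,p[:2]-.21*L)
# plate sides
for v in (60,120,180):
    r=np.nonzero(g[v,200:380])[0]+200;a=P([[r.min()-.5,v],[r.max()+.5,v]],.012);m=a.mean(0)[:2];print("sides",a[:,:2].tolist(),"mid",m)
# knob dark
k=(im.max(2)<60);k[90:]=0;k[:,:250]=0;k[:,340:]=0
v,u=np.nonzero(k);print("dark",u.min(),u.max(),v.min(),v.max(),P([(u.min()+u.max())/2,(v.min()+v.max())/2],.117))
# all points at height .110-.12 near knob
a=world(d,K,C,d>0);s=a[(a[:,2]>.108)&(a[:,2]<.125)&(a[:,1]>.1)&(abs(a[:,0]-.605)<.08)];print("knob depth",s[:,:2].min(0),s[:,:2].max(0),rect(s))
# bridge beam top
s=a[(a[:,2]>.138)&(a[:,2]<.15)&(a[:,1]<-.05)&(a[:,1]>-.22)&(abs(a[:,0]-.64)<.1)];r=rect(s);print("beam",r,r[0]+.14*L)
# wood shelf plane in stand frame
s=np.load("pics/shelf.npy");s=s[(s[:,2]>.05)&(s[:,2]<.08)&(abs(s[:,1]-.0)<.09)]
A=np.c_[s[:,:2]@L,np.ones(len(s))];print("slope",np.linalg.lstsq(A,s[:,2],rcond=None)[0],rect(s))
E
```

```text
plate end 255 34 [0.5492 0.2081 0.012 ] [ 5.74085e-01 -4.30000e-04]
plate end 265 34 [0.5637 0.2099 0.012 ] [0.588585 0.00137 ]
plate end 320 34 [0.6433 0.2196 0.012 ] [0.668185 0.01107 ]
plate end 330 35 [0.658  0.2201 0.012 ] [0.682885 0.01157 ]
sides [[0.5432, 0.1719], [0.6661, 0.1869]] mid [0.60465 0.1794 ]
sides [[0.553, 0.0864], [0.6765, 0.1015]] mid [0.61475 0.09395]
sides [[0.5639, -0.0092], [0.6882, 0.006]] mid [ 0.62605 -0.0016 ]
dark 273 311 32 87 [[0.6042 0.1666 0.117 ]]
knob depth [0.5853468 0.156355 ] [0.62593631 0.19788194] (array([0.60573114, 0.17710071]), (np.float32(40.906776), np.float32(40.32363)), array([0.04394997, 0.9990337 ], dtype=float32))
beam (array([ 0.64353601, -0.13983144]), (np.float32(126.43191), np.float32(51.319275)), array([0.99317664, 0.11661978], dtype=float32)) [ 0.62694601 -0.00081144]
slope [-0.03293873  0.06246895] (array([6.27356323e-01, 7.10906982e-05]), (np.float32(189.62216), np.float32(79.78684)), array([-0.11159759,  0.9937535 ], dtype=float32))
```

```bash
python3 - <<'E'
from h import *
L=np.array([-.1185,.993])
def chk(n,d,K,C):
    a=world(d,K,C,d>0)
    s=a[(a[:,2]>.108)&(a[:,2]<.125)&(a[:,1]>.14)&(a[:,1]<.23)&(abs(a[:,0]-.605)<.05)]
    if len(s)>20: r=rect(s);print(n,"knob",r,"origin",r[0]-.18*L)
    s=a[(a[:,2]>.138)&(a[:,2]<.152)&(a[:,1]<-.05)&(a[:,1]>-.22)&(abs(a[:,0]-.64)<.1)]
    if len(s)>20: r=rect(s);print(n,"beam",r,"origin",r[0]+.14*L)
    s=a[(a[:,2]>.006)&(a[:,2]<.018)&(abs(a[:,0]-.62)<.12)&(abs(a[:,1])<.24)]
    if len(s)>20: print(n,"plate",rect(s))
for n in ("top","side"):
    i=vision.camera_info(n);C=np.eye(4);C[:3,:3]=np.array(i["R"]).T;C[:3,3]=-C[:3,:3]@i["t"]
    chk(n,np.load(f"pics/{n}0d.npy"),np.array(i["mtx"]),C)
for n in ("w1","w2"):
    z=np.load(f"pics/{n}.npz");chk(n,z["d"],z["K"],z["C"])
E
```

```text
top knob (array([0.60484692, 0.17487527]), (np.float32(41.722023), np.float32(40.91117)), array([0.04750037, 0.9988712 ], dtype=float32)) origin [ 0.62617692 -0.00386473]
top beam (array([ 0.6429646 , -0.14251584]), (np.float32(128.1266), np.float32(50.97631)), array([0.9930221 , 0.11792869], dtype=float32)) origin [ 0.6263746  -0.00349584]
top plate (array([0.61363525, 0.00702968]), (np.float32(430.7588), np.float32(219.89952)), array([0.05995493, 0.9982011 ], dtype=float32))
side knob (array([0.60262598, 0.17304431]), (np.float32(45.476707), np.float32(41.532627)), array([0.09261427, 0.995702  ], dtype=float32)) origin [ 0.62395598 -0.00569569]
side beam (array([ 0.64182037, -0.14235172]), (np.float32(130.49011), np.float32(56.697483)), array([0.9918735 , 0.12722725], dtype=float32)) origin [ 0.62523037 -0.00333172]
side plate (array([ 0.62123285, -0.00345424]), (np.float32(445.87488), np.float32(233.72119)), array([0.00994728, 0.9999505 ], dtype=float32))
w1 knob (array([0.60573114, 0.17710071]), (np.float32(40.906776), np.float32(40.32363)), array([0.04394997, 0.9990337 ], dtype=float32)) origin [ 0.62706114 -0.00163929]
w1 beam (array([ 0.64353601, -0.13983144]), (np.float32(126.43191), np.float32(51.319275)), array([0.99317664, 0.11661978], dtype=float32)) origin [ 0.62694601 -0.00081144]
w1 plate (array([0.62459174, 0.02031636]), (np.float32(396.81757), np.float32(130.21043)), array([-0.11910373,  0.99288183], dtype=float32))
w2 knob (array([0.60366626, 0.16293092]), (np.float32(41.438572), np.float32(14.46046)), array([-0.9891689,  0.1467818], dtype=float32)) origin [ 0.62499626 -0.01580908]
w2 beam (array([ 0.66150519, -0.13645836]), (np.float32(88.995804), np.float32(50.57272)), array([0.9956648 , 0.09301425], dtype=float32)) origin [0.64491519 0.00256164]
w2 plate (array([0.62187097, 0.03737086]), (np.float32(355.6399), np.float32(130.19633)), array([-0.11761988,  0.99305874], dtype=float32))
```

```bash
cat >> h.py <<'E'
O=np.array([.6266,-.0025,0]);A=.1182
Ys=np.array([-np.sin(A),np.cos(A),0]);Xs=np.array([np.cos(A),np.sin(A),0])
def S(x,y,z): return O+x*Xs+y*Ys+np.array([0,0,z])
def stand(p): p=np.asarray(p)-O;return np.array([p@Xs,p@Ys,p[2]])
def F(): return np.array(get_state()["contact_force"])
E
python3 - <<'E'
from h import *
a=np.array([.124,.9923]);g=np.array([.4285,.0137])+.02*a;q=quat(-.1243)
ctrl.movep([*g,.10],q);ctrl.movel([*g,.011]);ctrl.close_gripper(40)
print("width",get_state()["width"])
ctrl.movel([*g,.09]);ctrl.pause(.3);print("w",get_state()["width"],F(),get_state()["time"])
sl=-.033;q2=quat(A,sl)
def tcp(s,dz=0):
    zb=.065+sl*(s-.01);up=-sl*Ys+np.array([0,0,1]);al=Ys+np.array([0,0,sl]);return S(0,s,zb+dz)+.02*al+.011*up
ctrl.movep(tcp(.015,.12),q2);ctrl.movel(tcp(.015,.04));ctrl.pause(.3);F0=F();print(F0,get_state()["wrist_torque"])
ctrl.movel(tcp(.015,.006),max_speed=.08);print(F()-F0,get_state()["time"])
im,d,K,C=grab("side");cv2.imwrite("pics/s2.png",im[60:260,220:440].repeat(3,0).repeat(3,1))
E
```

```text
width 0.02334096605715544
w 0.023216946445997522 [-0.07599814 -0.15098788 -2.9743702 ] 8.7
[-0.47876403  0.22378844 -3.60179716] [0.08886563 0.01349732 0.01440671]
[0.14877973 0.00577978 0.5738517 ] 11.1333
```

View pics/s2.png

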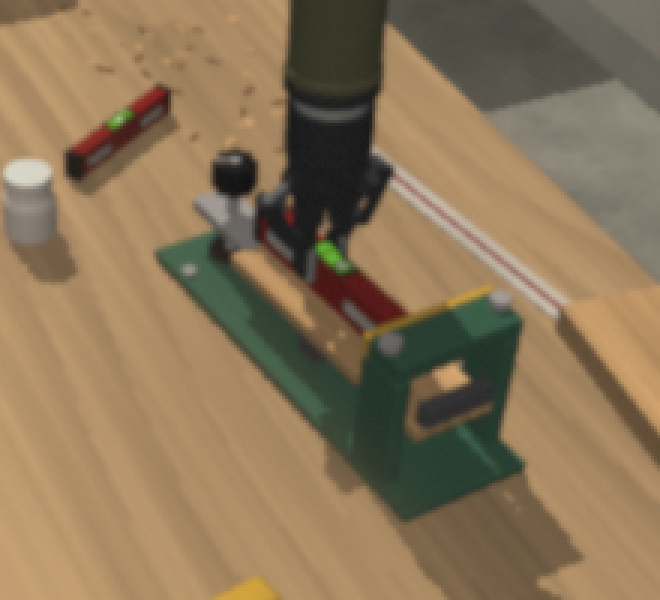

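The level is held just in front of the bridge, lined up with the shelf. I'll lower it until it touches, then slide it in.

```bash
python3 - <<'E'
from h import *
sl=-.033;up=np.array([0,0,1])
al=Ys+np.array([0,0,sl]);al/=np.linalg.norm(al)
p=np.array(get_state()["tcp_pos"]);F0=F()
for i in range(10):
    p=p-.001*up;ctrl.movel(p,max_speed=.02);f=F()-F0
    if f[2]>2.5: break
print("contact after mm",i+1,f,get_state()["wrist_torque"])
p=p+.0005*up;ctrl.movel(p,max_speed=.02)
ctrl.movel(p-.058*al,max_speed=.05);p=p-.058*al;f=F()-F0;print("slid",f,stand(get_state()["tcp_pos"]))
b=f@Ys
for i in range(20):
    p=p-.001*al;ctrl.movel(p,max_speed=.02);f=F()-F0
    if f@Ys-b>6: break
print("butt after",i+1,f,f@Ys,stand(get_state()["tcp_pos"]),get_state()["wrist_torque"],get_state()["time"])
im,d,K,C=grab("wrist");cv2.imwrite("pics/w3.png",im)
E
```

```text
contact after mm 7 [-3.50449377  0.61848675 10.47772311] [ 0.03852486  0.72759831 -0.03153966]
slid [-0.45073268  4.38408392  7.92849669] [ 0.00136268 -0.02128024  0.07744217]
butt after 11 [-1.5216444  11.25877852 10.78942022] 11.3596603542641 [ 0.00148858 -0.02899807  0.0777138 ] [ 1.87210996  0.45604054 -0.13425217] 17.2417
```

View pics/w3.png

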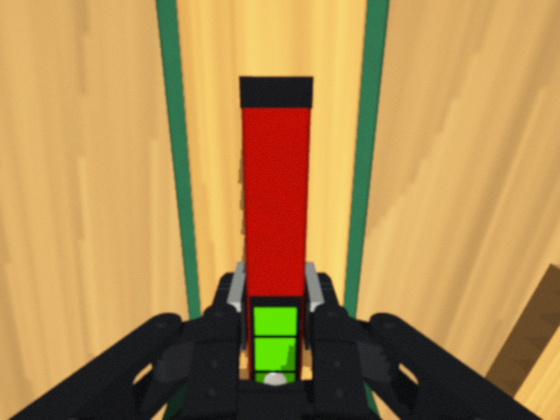

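```bash
python3 - <<'E'
from h import *
al=Ys+np.array([0,0,-.033])
p=np.array(get_state()["tcp_pos"])
ctrl.movel(p-.0012*al,max_speed=.02);print(F())
ctrl.ungrasp();print(F());p=np.array(get_state()["tcp_pos"]);ctrl.movel(p+[0,0,.06],max_speed=.1)
ctrl.movep(S(0,-.03,.30),quat(A));ctrl.pause(.3)
im,d,K,C=grab("wrist");cv2.imwrite("pics/w4.png",im);np.savez("pics/w4.npz",d=d,K=K,C=C)
for r in models.masks_of("wrist","level")[:2]:
    P=world(d,K,C,r["mask"]);P=P[P[:,2]>.09]
    if len(P)<20: continue
    cc,wh,L=rect(P);c,s=np.linalg.lstsq(np.c_[np.ones(len(P)),(P-O)@Ys],P[:,2],rcond=None)[0]
    print("level",round(r["p"],2),stand([*cc,0]),np.round(wh,1),"axis in stand",np.arctan2(*( [L@Xs[:2],L@Ys[:2]])),"slope",s)
print(models.recognise("wrist","bubble"))
h,dd,K2,C2=grab("top");np.save("pics/t4.npy",dd);cv2.imwrite("pics/t4.png",h);print(get_state()["time"])
E
```

```text
[-1.44818035  5.40255701  1.4724125 ]
[-0.49395812  0.43339497  0.08576353]
level 0.58 [ 0.00254946 -0.02897011  0.        ] [182.7  23.8] axis in stand -0.0006454542876825036 slope -0.034129007077184026
[{'point': [275.9, 218.8], 'p': 0.45}]
20.2
```

View pics/w4.png

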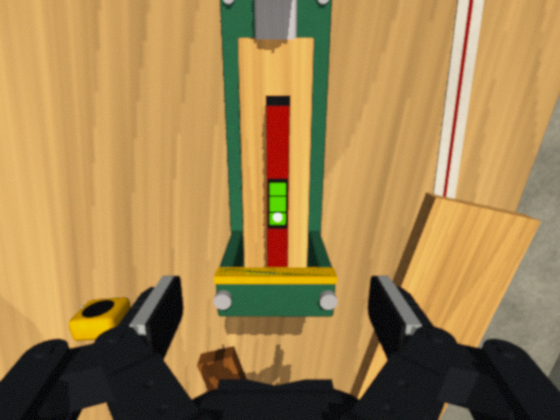

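```bash
cat >> h.py <<'E'
def knob(turn,grip=80):
    """grip the knob from above, turn it clockwise by turn rad with the last joint, let go, rise"""
    ctrl.movep(S(0,.18,.16),quat(A))
    q=np.array(get_state()["qpos"]);q[6]-=turn/2;ctrl.set_joints(q)
    ctrl.movel(S(0,.18,.088),max_speed=.1);ctrl.close_gripper(grip)
    s=get_state();q=np.array(s["qpos"]);print("knob width",s["width"],F(),"q7",q[6]);R0=tool_pose()
    n=max(1,int(np.ceil(abs(turn)/.8)))
    for k in range(n): q[6]+=turn/n;ctrl.set_joints(q)
    R=R0[:3,:3].T@tool_pose()[:3,:3];print("turned (tool z)",Rn.from_matrix(R).as_rotvec(),F(),get_state()["wrist_torque"])
    ctrl.ungrasp();ctrl.movel(np.array(get_state()["tcp_pos"])+[0,0,.07],max_speed=.15)
def bubble(name,y=.02,z=.20,move=True):
    """bubble offset in mm towards stand +y, and slope of the level by depth"""
    if move: ctrl.movep(S(0,y,z),quat(A));ctrl.pause(1.0)
    im,d,K,C=grab("wrist");cv2.imwrite(f"pics/{name}.png",im)
    hsv=cv2.cvtColor(im,cv2.COLOR_BGR2HSV).astype(int)
    g=(hsv[...,0]>35)&(hsv[...,0]<75)&(hsv[...,1]>150)&(hsv[...,2]>120)
    n,l,st,ce=cv2.connectedComponentsWithStats(cv2.morphologyEx(g.astype(np.uint8),cv2.MORPH_CLOSE,np.ones((9,9))))
    k=1+np.argmax(st[1:,4]);x0,y0,w,h=st[k,:4]
    box=np.zeros_like(g);box[y0:y0+h,x0:x0+w]=1
    wht=box&(hsv[...,1]<110)&(hsv[...,2]>140);v,u=np.nonzero(wht)
    B=stand(ray([u.mean(),v.mean()],.105,K,C)[0])
    M=stand(ray([x0+(w-1)/2,y0+(h-1)/2],.105,K,C)[0]);E=[stand(ray([x0+w/2,r],.105,K,C)[0])[1] for r in (y0-.5,y0+h-.5)]
    # black lines: darkest rows on a column strip at the vial's edges
    strip=im[y0:y0+h,x0+2:x0+max(5,w//4),1].mean(1);rows=y0+np.nonzero(strip<.6*np.median(strip))[0]
    ly=[stand(ray([x0+w/2,r],.105,K,C)[0])[1]*1000 for r in rows]
    print("box",x0,y0,w,h,"vial ends mm",np.round(np.array(E)*1000,1),"white px",len(u),"bubble",np.round(B*1000,1),"mid",np.round(M*1000,1),"off mm",(B-M)[1]*1000,"lines",np.round(ly,1),"t",get_state()["time"])
E
python3 - <<'E'
from h import *
knob(2.4)
bubble("b1")
E
```

```text
knob width 0.03763724378542309 [-1.30580021 -0.64138916  4.24619479] q7 -1.128188091995132
turned (tool z) [-2.00482171e-03 -1.04090542e-03 -2.39674694e+00] [ 2.44537644 -3.65077078  0.20579628] [-0.65993453 -0.41615624  0.13761419]
box 267 269 21 51 vial ends mm [-24.7 -74. ] white px 111 bubble [  2.  -65.2 105. ] mid [  2.1 -48.6 105. ] off mm -16.58764957654484 lines [-40.] t 29.0
```

View pics/b1.png

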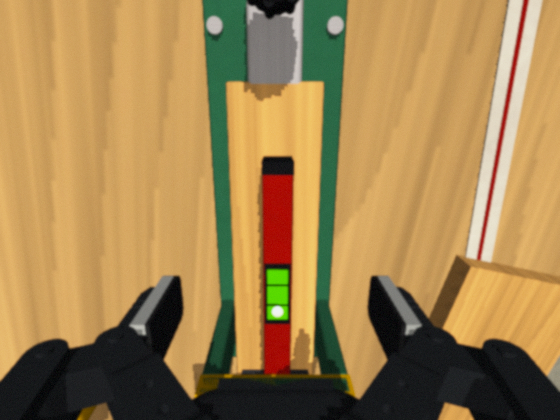

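I turned the knob the wrong way: a positive last joint is counter-clockwise here. I'll measure the slope by depth, flip the sign and turn it back.

```bash
sed -i 's|q\[6\]-=turn/2|q[6]+=turn/2|; s|q\[6\]+=turn/n|q[6]-=turn/n|' h.py; cat >> h.py <<'E'
def slope():
    im,d,K,C=grab("wrist");m=models.masks_of("wrist","level")
    P=world(d,K,C,m[0]["mask"]);t=P@Ys;c=np.polyfit(t,P[:,2],1)
    for _ in range(3):
        k=abs(P[:,2]-np.polyval(c,t))<.003;c=np.polyfit(t[k],P[k,2],1)
    print("level slope by depth",c[0],k.sum(),"p",m[0]["p"]);return c[0]
E
python3 - <<'E'
from h import *
s=slope();turn=np.clip(-s/.0131,0,5.2);print("turn",turn)
knob(turn/2);knob(turn/2)
bubble("b2");slope()
E
```

```text
level slope by depth -0.0389508278607955 6221 p 0.94
turn 2.973345638228664
knob width 0.0379531271952103 [-2.3794729  -0.56692099  6.26189405] q7 1.0574803087243172
turned (tool z) [1.20400690e-03 3.64951033e-04 1.48370808e+00] [-5.2102057  -0.68102153  2.79696662] [-0.09345194  0.9393446  -0.14450773]
knob width 0.03796603052443474 [-1.91246873 -0.16867037  6.13821828] q7 0.9074299233237052
turned (tool z) [1.24627805e-03 2.34426982e-04 1.48360542e+00] [-5.53612363 -1.13049977  4.54452767] [-0.13024907  0.99582209 -0.12471259]
box 267 271 21 49 vial ends mm [-26.6 -74.1] white px 131 bubble [  2.1 -49.9 105. ] mid [  2.1 -49.7 105. ] off mm -0.22172878758016518 lines [-41.1 -59.5 -73.6] t 41.7833
level slope by depth 0.00023651832400629953 6035 p 0.81
```

View pics/b2.png

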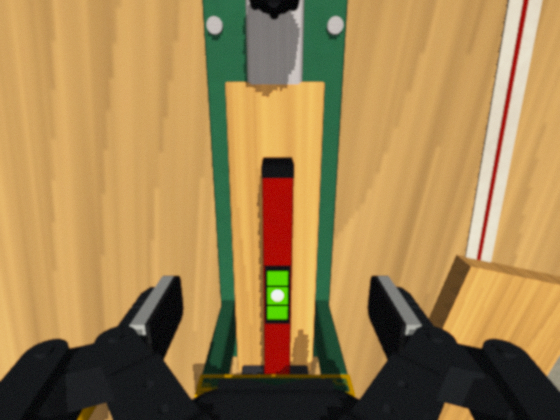

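```bash
python3 - <<'E'
from h import *
im=cv2.imread("pics/b2.png");i=vision.camera_info("wrist");K=np.array(i["mtx"]);C=tool_pose()@i["hand_eye"]
print("dark col250:",[ (r,im[r,250].tolist()) for r in range(362,378,2)])
far=[r for r in range(140,180) if im[r,278].max()<60];print("level far end row",far[0],stand(ray([278,far[0]-.5],.105,K,C)[0]))
for r in (363,365,367,369): print(r,"stop foot y",stand(ray([250,r],.065,K,C)[0])[1])
q=quat(A+np.pi/2)
ctrl.close_gripper(40)
ctrl.movep(S(0.0015,.005,.17),q);ctrl.movel(S(.0015,.005,.112),max_speed=.08);ctrl.pause(.4);F0=F();print("F0",F0,get_state()["qpos"][6])
p=S(.0015,.005,.112)
for k in range(40):
    p=p-[0,0,.0005];ctrl.movel(p,max_speed=.02);f=F()-F0
    if f[2]>9: break
ctrl.pause(.6);print("steps",k+1,"f",F()-F0,F(),stand(get_state()["tcp_pos"]),get_state()["time"])
im,d,K,C=grab("wrist");cv2.imwrite("pics/p1.png",im)
E
```

```text
dark col250: [(362, [83, 161, 217]), (364, [73, 134, 184]), (366, [57, 66, 76]), (368, [50, 51, 49]), (370, [52, 51, 50]), (372, [48, 47, 45]), (374, [21, 47, 63]), (376, [0, 58, 82])]
level far end row 159 [0.00246035 0.065074   0.105     ]
363 stop foot y -0.15816662767422654
365 stop foot y -0.16082022036672522
367 stop foot y -0.16348665708825666
369 stop foot y -0.16616603131735028
F0 [-0.2609473  -0.28037137  0.04191487] 1.5803473238796641
steps 16 f [-2.7998168  -0.23848292  9.41344609] [-3.0607641  -0.51885429  9.45536096] [0.00163814 0.00500343 0.10514204] 49.7583
```

View pics/p1.png

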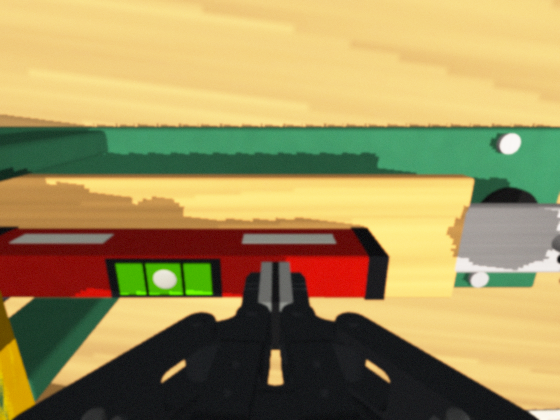

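```bash
python3 - <<'E'
from h import *
im=cv2.imread("pics/b2.png").astype(int);i=vision.camera_info("wrist");K=np.array(i["mtx"])
T=np.eye(4);q=quat(A);T[:3,:3]=Rn.from_quat(np.array(q)[[1,2,3,0]]).as_matrix();T[:3,3]=S(0,.02,.20);C=T@i["hand_eye"]
for r in (100,130,190,215,240):
    sat=im[r,:,2]-im[r,:,1];wood=np.nonzero((im[r,215:340,2]>150))[0]+215
    red=np.nonzero((im[r,:,2]>120)&(im[r,:,1]<60))[0];red=red[(red>250)&(red<310)]
    e=[stand(ray([u,r],.065,K,C)[0])[0]*1000 for u in (wood.min()-.5,wood.max()+.5)]
    l=[stand(ray([u,r],.105,K,C)[0])[0]*1000 for u in (red.min()-.5,red.max()+.5)] if len(red) else None
    print(r,"shelf",np.round(e,1),np.mean(e),"level",l and np.round(l,1),l and np.mean(l))
print(F(),get_state()["time"])
E
```

```text
100 shelf [-39.8  39.5] -0.1373167224168057 level None None
130 shelf [-39.2  39.8] 0.2916077269223507 level None None
190 shelf [-39.8  57.2] 8.726817697271425 level [-9.9 12.8] 1.4351241261632746
215 shelf [-39.   58.7] 9.870551756164645 level [-9.4 13.1] 1.8718583864002936
240 shelf [-55.8  60.3] 2.2568510185332613 level [-9.6 13.5] 1.9343025296122436
[-2.29537567 -0.65207338  9.16014945] 49.8083
```

The level is 1.7 mm off the shelf's midline and parallel to it, which I'll accept. I'll trim the force to 10 N, check the bubble once more and hand in.

```bash
python3 - <<'E'
from h import *
p=np.array(get_state()["tcp_pos"]);z=S(.0015,.005,.112);z[2]-=.008
for k in range(4):
    if F()[2]>9.7: break
    z[2]-=.0002;ctrl.movel(z,max_speed=.02);ctrl.pause(.3);print(F())
ctrl.pause(1.2);print("final F",F())
im,d,K,C=grab("wrist");cv2.imwrite("pics/p2.png",im)
row=im[268,110:222].astype(int);g=im[264:270,100:230].astype(int).mean(0);dark=100+np.nonzero(g[:,1]<90)[0]
sub=im[258:297,118:212].astype(int);v,u=np.nonzero((sub.min(2)>110));print("dark cols",dark,"bubble col",118+u.mean(),len(u))
print(get_state()["time"])
E
```

```text
[-2.78980468  0.39011588  9.89339152]
final F [-2.55277094  0.26488569 10.69019635]
dark cols [100 101 102 103 104 105 106 107 108 109 110 111 112 113 114 143 144 181
 182 211 212 213 214 215 216 217 218 219 220 221 222 223 224 225 226 227
 228 229] bubble col 164.2377049180328 366
51.6083
```

```bash
python3 -c "
from h import *
print(F());ticket.close_job()"
```

```text
[-3.14823826 -0.3565399  10.52912962]
the job is handed in; nothing more can be done
```

I slid the largest red level under the bridge until it butted against the stop, let go of it, and turned the knob until the bubble was centred. I handed the job in at about 52 s of robot time, still pressing with the closed fingers. No verdict is reported.

**Last checks:**
- **Press:** about 10.5 N downward, with about 3 N of sideways force alongside it. I pressed almost directly above the shelf's pivot.
- **Bubble:** less than 1 mm from midway between the lines while pressing. Before pressing, the level's slope by depth was about 0.0002 rad.
- **Stop:** the push against it reached 11 N. The position measured from the pictures agrees to about 1 mm, though I did not see the contact face directly.
- **Middle of the shelf:** the level is parallel to it but about 1.7 mm off the midline. I left that as it was.

**What went wrong:** my first turn of the knob was counter-clockwise, 2.4 rad of wrist turn. The shelf only dipped to 0.039 rad, so the knob probably met an end stop or slipped. I then turned it 2.97 rad clockwise to centre the bubble.

I never touched the jar, the tape measure or the offcut, but I did not measure their positions again at the end.

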